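# Sweep the loose caps into the tray's trough

## Robot

A 6-joint arm with a two-finger parallel gripper is mounted at the origin on the work surface. World frame = base frame: x ahead of the robot, y to its left, z up, the work surface at z = 0. Lengths are in m, angles in rad, forces in N, time in s.
With the tool pointing down it reaches from about 0.25 to 0.725 m from the base axis. Payload 4 kg.
Tool frame: the origin (TCP) lies midway between the tips of the shut fingers; the grasp point (between the pads) lies bot.tcp_to_grasp behind it (bot.tcp_to_grasp is the distance from the TCP to the grasp point, in m); z points along the fingers, y is the line along which they close (so a half turn about z gives the same grasp; the last joint's range is limited). The gripper opens to 85 mm and grips with 20 to 120 N. Pads are 22 mm wide; open, the fingers measure 114 mm over their backs; the gripper's body (76 mm by 85 mm) begins 54 mm behind the grasp point. The pads swing forward as they close: fully open they stand 13 mm farther back than shut.
Start: joints at [1.301, 0.241, 0.005, 1.335, 0, 1.571], TCP at [0.133, 0.482, 0.231] pointing down, gripper open.
Joint ranges: [-2.72, 2.72], [-1.05, 1.87], [-1.09, 1.28], [-1.99, 2.15], [-1.42, 1.44], [-3.14, 3.14]. Speed limits (rad/s): [2.79, 2.79, 3.14, 3.14, 3.14, 3.14].

## Interface

Orientations are given as a unit quaternion [x, y, z, w].
In Python, from workcell import readout, camera, bot gives the robot as it stands. The module is installed in compiled form; this text tells all that it offers.
- The arm moves only by the tool jog_arm, never from a script. Its argument "motion" is a list of rows, each an object of numbers: "x", "y", "z": the shift along the tool's x, y, z in mm; "spin": the turn about the tool's z in degrees; "fingers": the closure, from -1 (fully open) to 1 (shut). A call has 1 to 8 rows; each row is the pose to reach, as a shift and turn from the pose commanded when the call began, along the tool's axes at that moment; what a row does not reach only later rows make up. A row lasts 1/8 s, in which the tool goes at most 62.5 mm and 10.7 degrees, less where a joint would pass 70% of its speed; a pose out of reach is approached as far as the arm can. A call with a gripper value outside its range is refused whole. The fingers move at their own pace and stop on an object; the grip force is fixed at half the most. Time passes only in rows, so rows that repeat a pose let the fingers close. It gives the time, the measured TCP pose, the force, the opening and the grip force at its end, in the units of the state.
- readout.get_obs(): the state, without advancing time (a new reading comes with each control period).
- camera(name): name is "scene" or "side" or "wrist"; returns a dict with "pixels" (384x512x3 uint8, red, green, blue), "K" (3x3 intrinsics, pixels), "rvec" (rotation vector, rad) and "tvec" (3), from world to camera coordinates, as OpenCV has them. Camera axes: x right, y down, z forward; pixel columns grow to the right and rows downward; lengths in m; the calibration is good to about 2 mm. A picture is of the moment at which its call begins. There is no depth.
- bot.job_done(): hands the job in; it is judged then, once.
The state is a dict: "clock": time; "joint_pos": joint angles; "joint_vel": joint speeds; "tau": joint torques, N m; "eef_pos": TCP position; "tool_rot": TCP orientation; "ft_force": force on the tool from outside, world axes, zero at the start; "ft_torque": the same for the moment, N m; "grip_width": finger opening in m; "grasp_force": force on a finger pad.
Only numpy, scipy, OpenCV 4.12 (cv2) and the standard library are available. Lean on these libraries where they do the work, as an engineer would, in place of code of your own. Each camera call takes 0.05 s, during which the arm holds its last target. There are 200 camera calls.

## Task

With the gripper's fingers, sweep the three loose screw caps along the sorting tray's deck and over its edge into the trough. Only push the caps: do not pinch them, press hard on them or lift them. Leave the two glass vials on the deck standing where they are, and leave everything else on the bench alone.

Things in the scene. Friction and masses are not known exactly. Their poses are not given: they have to be found in the camera images.
- tray: steel sorting tray, fixed to the bench; origin on the bench, z up, x across the deck towards the trough. The flat deck, 40 mm above the bench, spans x -120 to +100 mm, y -140 to +140 mm. Side rims 6 mm thick, 10 mm above the deck, along y = +-143 mm; no rim at the -x edge. At x = +100 mm the deck drops sheer, with no lip, into the trough
- trough (a point): middle of the trough's floor, 138 mm from the tray's origin along its x: an open channel along the deck's edge, x 100 to 176 mm and y -140 to +140 mm in the tray's frame, floor 4 mm above the bench, its outer walls 55 mm above the bench
- cap0_center (a point): centre of a loose black plastic screw cap, a flat disc 32 mm across and 16 mm high (about 12 g), lying on the deck, its centre 8 mm above it
- cap1_center (a point): centre of a loose black plastic screw cap, a flat disc 32 mm across and 16 mm high (about 12 g), lying on the deck, its centre 8 mm above it
- cap2_center (a point): centre of a loose black plastic screw cap, a flat disc 32 mm across and 16 mm high (about 12 g), lying on the deck, its centre 8 mm above it
- vial0_center (a point): centre of a standing filled glass vial with a crimped metal top, 22 mm across and 45 mm tall (about 30 g), on the deck among the caps, its centre 22.5 mm above it; to be left standing
- vial1_center (a point): centre of a standing filled glass vial with a crimped metal top, 22 mm across and 45 mm tall (about 30 g), on the deck among the caps, its centre 22.5 mm above it; to be left standing
- reagent: bystander: reagent bottle 70 mm across, 150 mm tall, loose on the bench to the left; origin under its base
- beaker: bystander: glass beaker 72 mm across, 90 mm tall, loose on the bench to the left; origin under its base
- slidebox: bystander: flat blue slide box 100 x 85 x 30 mm, loose on the bench to the right; origin under its centre
- pot: bystander: jar 64 mm across, 60 mm tall, loose on the bench to the right; origin under its base
Mind the look-alikes: they are no part of the job. What is shaped like the part that bears cap2_center but pink or red is not meant.

How it is judged:
At the end, for the whole second after the job is handed in: All three caps lie at rest in the trough, each centre past the deck's edge and lower than it lay on the deck (less than 46 mm above the bench); both vials stand upright (within 0.1 rad) within 15 mm of where they were; the bench's other things are within 20 mm of where they were (x of cap0_center in the frame of tray between 0.104 and 0.176 m and y of cap0_center in the frame of tray between -0.14 and 0.14 m and height (world z) of each of cap0_center, cap1_center, cap2_center below 0.046 m and linear speed of each of cap0, cap1, cap2 below 0.03 m/s and x of cap1_center in the frame of tray between 0.104 and 0.176 m and y of cap1_center in the frame of tray between -0.14 and 0.14 m and x of cap2_center in the frame of tray between 0.104 and 0.176 m and y of cap2_center in the frame of tray between -0.14 and 0.14 m and distance of each of vial0_center, vial1_center from where it was at the start of the episode below 0.015 m and angle between each of vial0_center, vial1_center's own z axis and vertical below 0.1 rad and distance of each of reagent, beaker, slidebox, pot from where it was at the start of the episode below 0.02 m); the robot touches nothing.
It fails at once if a cap is lifted off the deck (its centre more than 14 mm above where it lay) (height (world z) of any of cap0_center, cap1_center, cap2_center above 0.062 m).
It fails at once if a cap is pinched or pressed with more than 15 N (contact force between the fingers and cap0 above 15 N or contact force between the fingers and cap1 above 15 N or contact force between the fingers and cap2 above 15 N).
It fails at once if a vial is shifted by more than 15 mm or tipped (distance of any of vial0_center, vial1_center from where it was at the start of the episode above 0.015 m or angle between any of vial0_center, vial1_center's own z axis and vertical above 0.5 rad).
It fails at once if another thing on the bench is shifted by more than 20 mm (distance of any of reagent, beaker, slidebox, pot from where it was at the start of the episode above 0.02 m).
It also fails if it takes over 64 s, if anything falls off the work surface, if the arm or the gripper's body presses on something with over 40 N, if the wrist force passes 120 N, or if a joint passes its speed limit or range.

## Working session

There is one attempt and no reset: what is moved stays moved. The work goes in short steps, Python scripts to look and compute and a tool call to move; the robot and the scene stay as the last step left them, time stands still between calls to the robot, and variables do not carry over. Pictures are saved under pics/ and viewed, at most 10 in all, crops included, and the job is handed in when it is done.

Besides the shell and the picture viewer there is one more tool, called after "Request:" as name([rows], argument=value, ...), one row to a line, values as JSON. jog_arm: Moves the arm, as the interface text tells. Its arguments: {"type":"object","properties":{"motion":{"type":"array"}},"required":["motion"]}

```bash
mkdir -p pics
cat > h.py <<'E'
import numpy as np, cv2
from workcell import readout, camera, bot
def cast(c,uv,z):
    R=cv2.Rodrigues(np.array(c["rvec"],float))[0]; t=np.array(c["tvec"],float).ravel()
    uv=np.atleast_2d(np.array(uv,float))
    d=np.c_[uv,np.ones(len(uv))]@np.linalg.inv(np.array(c["K"])).T@R
    o=-R.T@t
    return o+d*((z-o[2])/d[:,2])[:,None]
def proj(c,P):
    return cv2.projectPoints(np.atleast_2d(np.array(P,float)),np.array(c["rvec"],float),np.array(c["tvec"],float),np.array(c["K"],float),None)[0].reshape(-1,2)
E
python3 - <<'E'
from h import *
for n in("scene","side"):
    c=camera(n); np.save(f"{n}0.npy",c,allow_pickle=True)
    cv2.imwrite(f"pics/{n}0.png",cv2.cvtColor(c["pixels"],cv2.COLOR_RGB2BGR))
    print(n,cast(c,[256,192],0.04), -cv2.Rodrigues(np.array(c["rvec"]))[0].T@np.array(c["tvec"]).ravel())
o=readout.get_obs(); print(o["clock"],o["eef_pos"],o["tool_rot"],o["grip_width"],bot.tcp_to_grasp)
E
```

```text
scene [[ 0.52626008 -0.0023582   0.04      ]] [0.95737909 0.61366709 1.04919246]
side [[0.54637973 0.01559612 0.04      ]] [ 0.25446653 -0.98718891  0.76540211]
0.1 [0.13310906 0.48136379 0.23050278] [ 1.34474250e-01  9.90916639e-01 -9.35978883e-04 -1.21606057e-04] 0.08540961237028535 0.0187
```

View pics/scene0.png

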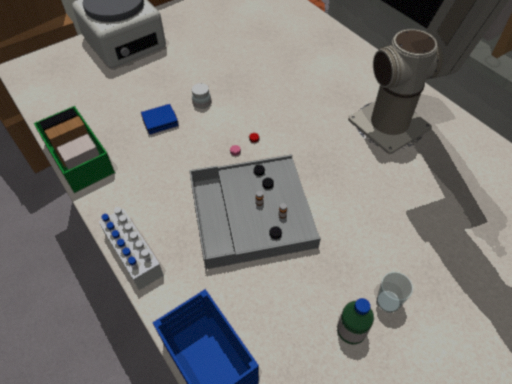

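View pics/side0.png

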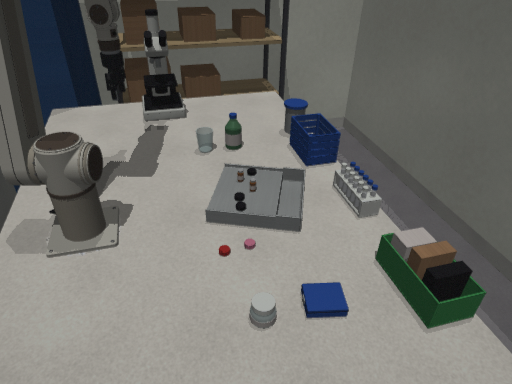

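Scene view: black caps at about (259,170), (268,183), (275,232); vials at (259,199), (283,212). The trough is on the far side from the robot, and the pink/red look-alikes lie off the tray. I'll measure these next.

Run:
```python
from h import *
S={}
for n in("scene","side"):
    c=np.load(f"{n}0.npy",allow_pickle=True).item()
    im=c["pixels"]; hsv=cv2.cvtColor(im,cv2.COLOR_RGB2HSV)
    x0,y0,x1,y1=(180,145,330,275) if n=="scene" else (200,155,315,235)
    m=(im.max(2)<50).astype(np.uint8); mm=np.zeros_like(m); mm[y0:y1,x0:x1]=m[y0:y1,x0:x1]
    k,l,st,ce=cv2.connectedComponentsWithStats(mm)
    for i in range(1,k):
        if st[i,4]>=15: print(n,"dark",st[i],ce[i].round(1),cast(c,ce[i],0.048)[0,:2].round(4))
    sat=((hsv[...,1]>70)&(im[...,0]>im[...,2].astype(int)+20)).astype(np.uint8); mm=np.zeros_like(m); mm[y0:y1,x0:x1]=sat[y0:y1,x0:x1]
    k,l,st,ce=cv2.connectedComponentsWithStats(mm)
    for i in range(1,k):
        if st[i,4]>=6: print(n,"brown",st[i],ce[i].round(1),cast(c,ce[i],0.06)[0,:2].round(4))
    S[n]=cv2.resize(im[y0:y1,x0:x1,::-1],None,fx=5,fy=5,interpolation=cv2.INTER_CUBIC)
cv2.imwrite("pics/c1.png",S["scene"][:600]); cv2.imwrite("pics/c2.png",S["side"][:600])
print(S["scene"].shape)
```

```text
scene dark [254 165  10  11  92] [258.7 170.2] [ 0.4785 -0.0559]
scene dark [193 171  17  10  58] [199.4 175.7] [ 0.6255 -0.1374]
scene dark [263 178  10  11  93] [267.6 183.3] [ 0.4861 -0.003 ]
scene dark [270 227  11  13 115] [275.1 232.9] [0.566  0.1378]
scene dark [244 251  21   8  63] [254.1 254.9] [0.6466 0.1582]
scene dark [265 250   8   6  19] [268.2 252.9] [0.615  0.1741]
scene dark [229 254  15   7  28] [237.5 257.4] [0.6842 0.14  ]
scene dark [206 258  21   8  63] [216.  261.8] [0.7339 0.1191]
scene brown [230 145  10  10  79] [234.8 149.6] [ 0.4954 -0.1513]
scene brown [256 196   7   4  21] [259.  197.7] [0.5394 0.0301]
scene brown [279 209   8   4  21] [282.7 210.5] [0.5132 0.1   ]
side dark [247 168   9   7  55] [251.1 171.1] [0.5616 0.1369]
side dark [235 193  11  18 145] [239.8 201.5] [ 0.4783 -0.0341]
side brown [238 172   5   4  15] [239.7 173.8] [0.5129 0.1102]
side brown [250 182   6   4  17] [252.4 183.5] [0.5399 0.0398]
(650, 750, 3)
```

View pics/c1.png

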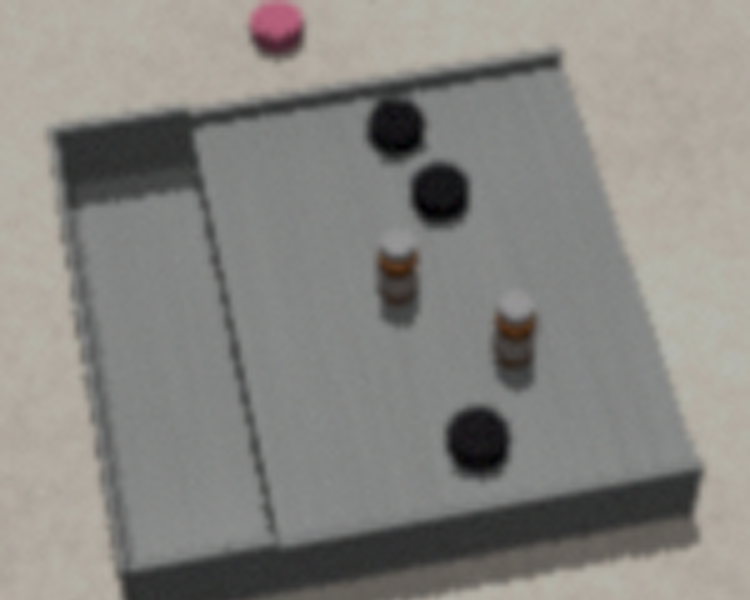

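View pics/c2.png

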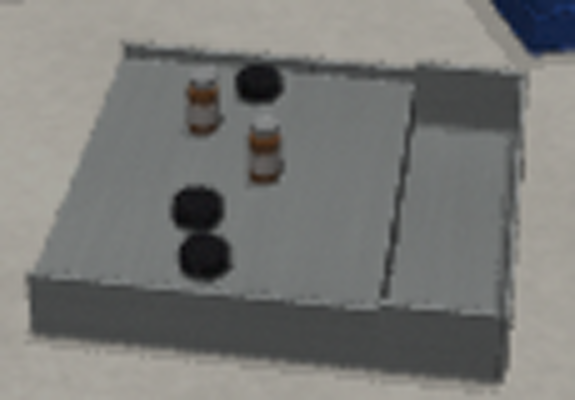

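Crops show: deck edge line (218.6,170)–(235,254.6) in scene; rear rim corners (292,155.4) and (320,239); caps clear of vials. In the side view the rear corners are at (225,164) and (206,210.6). Two caps at the -y side nearly touch each other. Next, a rigid fit of the tray.

```bash
cat > fit.py <<'E'
from h import *
from scipy.optimize import least_squares
C={n:np.load(f"{n}0.npy",allow_pickle=True).item() for n in("scene","side")}
A=[("scene",(292,155.4),.05,(-.12,-.146)),("scene",(320,239),.05,(-.12,.146)),
("side",(225,164),.05,(-.12,.146)),("side",(206,210.6),.05,(-.12,-.146))]
E=[("scene",(220.5,180)),("scene",(227,212)),("scene",(234,248)),("side",(282,175)),("side",(280,190)),("side",(277.5,208))]
W=[(cast(C[n],u,z)[0,:2],np.array(q)) for n,u,z,q in A]
We=[cast(C[n],u,.04)[0,:2] for n,u in E]
def T(p,w): 
    c,s=np.cos(p[2]),np.sin(p[2]); return np.array([[c,s],[-s,c]])@(np.asarray(w)-p[:2])
def f(p): return np.r_[np.concatenate([T(p,w)-q for w,q in W]),[T(p,w)[0]-.1 for w in We]]
r=least_squares(f,[.55,0.04,0]); P=r.x
if __name__=="__main__":
    print(P,np.degrees(P[2]),(r.fun*1e3).round(1))
    for n,u,z in [("cA sc",(258.7,170.2),.05),("cB sc",(267.6,183.3),.05),("cC sc",(275.1,232.9),.05),("v0 sc",(259,197.7),.07),("v1 sc",(282.7,210.5),.07),
     ("cC si",(251.1,171.1),.05),("cB si",(239.3,197),.05),("cA si",(240.8,206),.05),("v1 si",(239.7,173.8),.07),("v0 si",(252.4,183.5),.07)]:
        w=cast(C["scene" if "sc" in n else "side"],u,z)[0,:2]; print(n,w.round(4),(T(P,w)*1e3).round(1))
    # vial base points (bottom centre-ish, on deck)
E
python3 fit.py; rm -f x
```

```text
[ 0.5327255   0.03397753 -0.41202682] -23.607397612119733 [  0.5   9.8   2.2   5.2   2.4 -10.    3.2  -5.   -2.3  -1.8  -0.5  -2.4
  -1.1  -0.1]
cA sc [ 0.4796 -0.0545] [ -13.3 -102.3]
cB sc [ 0.487  -0.0019] [-27.5 -51.2]
cC sc [0.5668 0.1387] [-10.7 109.6]
v0 sc [0.5436 0.036 ] [9.2 6.2]
v1 sc [0.5177 0.1053] [-42.4  59.4]
cC si [0.5607 0.1337] [-14.3 102.6]
cB si [ 0.4819 -0.0124] [-28.  -62.9]
cA si [ 0.4751 -0.0611] [ -14.7 -110.2]
v1 si [0.5091 0.0947] [-45.9  46.1]
v0 si [0.536 0.025] [ 6.6 -6.9]
```

Run:
```python
from fit import *
for n in C:
    c=C[n]; im=c["pixels"]; h=cv2.cvtColor(im,cv2.COLOR_RGB2HSV)
    m=((h[...,1]>110)&(im[...,0]>110)&((h[...,0]<6)|(h[...,0]>160))).astype(np.uint8)
    k,l,st,ce=cv2.connectedComponentsWithStats(m)
    for i in range(1,k):
        if st[i,4]>=15: print(n,st[i],ce[i].round(1),[cast(c,ce[i],z)[0,:2].round(4) for z in(0,.01,.016)])
    print(n,"base",proj(c,[[0,0,0]]).round(1), c["K"], np.array(c["rvec"]),c["tvec"])
def tri(a,b):
    o,d=[],[]
    for n,u in(("scene",a),("side",b)):
        p,q=cast(C[n],u,0)[0],cast(C[n],u,.3)[0]; d.append((q-p)/np.linalg.norm(q-p)); o.append(p)
    s=np.linalg.lstsq(np.c_[d[0],-d[1]],o[1]-o[0],rcond=None)[0]
    a,b=o[0]+d[0]*s[0],o[1]+d[1]*s[1]; return ((a+b)/2).round(4),(np.linalg.norm(a-b)*1e3).round(1)
for n,a,b in[("A",(258.7,170.2),(240.8,206)),("B",(267.6,183.3),(239.3,197)),("C",(275.1,232.9),(251.1,171.1)),("v0",(259,197.7),(252.4,183.5)),("v1",(282.7,210.5),(239.7,173.8)),
 ("r-",(292,155.4),(206,210.6)),("r+",(320,239),(225,164))]: print(n,*tri(a,b))
```

```text
scene [249 133  10   7  55] [253.6 135.9] [array([ 0.387 , -0.2111]), array([ 0.3924, -0.2032]), array([ 0.3957, -0.1985])]
scene [231 146   9   7  47] [234.8 149.1] [array([ 0.4661, -0.1995]), array([ 0.4708, -0.1918]), array([ 0.4736, -0.1871])]
scene base [[389.4 123.3]] [[455.98770043   0.         256.52654262]
 [  0.         455.98770043 192.43368547]
 [  0.           0.           1.        ]] [ 0.86310797  2.68197167 -0.8906861 ] [ 0.42825226 -0.22296727  1.46998382]
side [219 245  11   8  60] [224.2 248.3] [array([ 0.3949, -0.1843]), array([ 0.3931, -0.1948]), array([ 0.392, -0.201])]
side base [[ 85.7 230.3]] [[376.92632115   0.         255.36888302]
 [  0.         376.92632115 190.32281019]
 [  0.           0.           1.        ]] [ 2.15993861 -0.28411033  0.17156816] [-0.52086563  0.12282304  1.15704324]
A [ 0.477  -0.0568  0.0463] 1.7
B [ 0.484  -0.0052  0.0445] 0.8
C [0.5636 0.1376 0.0467] 3.7
v0 [0.5396 0.0328 0.064 ] 2.9
v1 [0.5129 0.1027 0.064 ] 3.9
r- [ 0.3655 -0.0477  0.0429] 1.8
r+ [0.4818 0.217  0.0431] 0.4
```

Request:
jog_arm([
  {"spin":8.2,"fingers":0.5},
  {"spin":8.2,"fingers":0.5},
  {"spin":8.2,"fingers":0.5},
  {"spin":8.2,"fingers":0.5},
  {"spin":8.2,"fingers":0.5},
  {"spin":8.2,"fingers":0.5},
])

```text
validation failed for argument at $.mo...
```

```bash
cat > st.py <<'E'
from h import *
from scipy.spatial.transform import Rotation as Ro
P=np.array([.5333,.0360,-.413])
def T(w):
    c,s=np.cos(P[2]),np.sin(P[2]); return np.array([[c,s],[-s,c]])@(np.asarray(w)[:2]-P[:2])*1e3
def st():
    o=readout.get_obs(); R=Ro.from_quat(o["tool_rot"]).as_matrix()
    print("t",o["clock"],"tray",T(o["eef_pos"]).round(1),"z",o["eef_pos"][2]*1e3,"yaw err deg",np.degrees(np.arctan2(-R[1,0],-R[0,0])-P[2]).round(2),"w",o["grip_width"],"F",np.round(o["ft_force"],1))
if __name__=="__main__":
    st()
    for n,w in dict(A=(.477,-.0568),B=(.484,-.0052),C=(.5636,.1376),v0=(.5396,.0328),v1=(.5129,.1027)).items(): print(n,T(w).round(1))
E
python3 st.py
```

```text
t 0.1 tray [-545.3  247.3] z 230.5027776716768 yaw err deg 8.21 w 0.08540961237028535 F [-0.3 -0.7 -0.5]
A [ -14.3 -107.6]
B [-28.6 -57.5]
C [-13.  105.2]
v0 [ 7.1 -0.4]
v1 [-45.5  52.9]
```

Request:
jog_arm([
  {"x":0,"y":0,"z":0,"spin":8.2,"fingers":0.5},
  {"x":0,"y":0,"z":0,"spin":8.2,"fingers":0.5},
  {"x":0,"y":0,"z":0,"spin":8.2,"fingers":0.5},
  {"x":0,"y":0,"z":0,"spin":8.2,"fingers":0.5},
  {"x":0,"y":0,"z":0,"spin":8.2,"fingers":0.5},
  {"x":0,"y":0,"z":0,"spin":8.2,"fingers":0.5},
])

```text
clock: 0.85
eef_pos: [0.1333, 0.4819, 0.2313]
tool_rot: [0.205, 0.979, 0.0, 0.0]
ft_force: [-1.2, 0.2, -0.5]
grip_width: 0.0216
grasp_force: 0.0
```

```bash
python3 st.py|head -1
```

```text
t 0.85 tray [-545.4  247.9] z 231.31638480015357 yaw err deg 0.02 w 0.021566285548505794 F [-1.2  0.2 -0.5]
```

Request:
jog_arm([
  {"x":-60,"y":-18,"z":0,"spin":0,"fingers":0.6},
  {"x":-118,"y":-36,"z":0,"spin":0,"fingers":0.6},
  {"x":-177,"y":-54,"z":0,"spin":0,"fingers":0.6},
  {"x":-236,"y":-71,"z":0,"spin":0,"fingers":0.6},
  {"x":-295,"y":-89,"z":0,"spin":0,"fingers":0.6},
  {"x":-354,"y":-107,"z":0,"spin":0,"fingers":0.6},
  {"x":-413,"y":-125,"z":0,"spin":0,"fingers":0.6},
  {"x":-472,"y":-143,"z":0,"spin":0,"fingers":0.6},
])

```text
clock: 1.85
eef_pos: [0.5097, 0.16, 0.2315]
tool_rot: [0.205, 0.979, 0.0, 0.0]
ft_force: [0.5, 0.9, -0.4]
grip_width: 0.017
grasp_force: 0.0
```

Request:
jog_arm([
  {"x":0,"y":0,"z":50,"spin":0,"fingers":0.6},
  {"x":0,"y":0,"z":100,"spin":0,"fingers":0.6},
  {"x":0,"y":0,"z":100,"spin":0,"fingers":0.6},
  {"x":0,"y":0,"z":100,"spin":0,"fingers":0.6},
])

```text
clock: 2.35
eef_pos: [0.5092, 0.162, 0.133]
tool_rot: [0.205, 0.979, 0.001, 0.001]
ft_force: [0.5, -0.1, 0.5]
grip_width: 0.0169
grasp_force: 0.0
```

Run:
```python
from st import *
st()
c=camera("wrist"); np.save("wrist1.npy",c,allow_pickle=True)
cv2.imwrite("pics/w1.png",c["pixels"][...,::-1])
```

```text
t 2.35 tray [-72.6 105.8] z 133.0274852455123 yaw err deg 0.03 w 0.016858542891458418 F [ 0.5 -0.1  0.5]
```

View pics/w1.png

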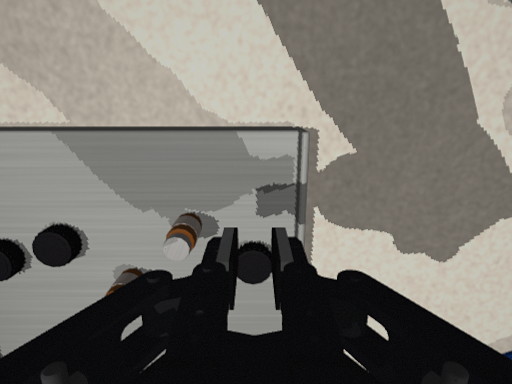

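The wrist view shows cap C at about (255,263), centred between the fingers. The rear edge is at row 127, level with the image, and the rim at column ~300. The cross-check is by casting these pixels.

Run:
```python
from st import *
c=np.load("wrist1.npy",allow_pickle=True).item()
for n,u,z in[("C top",(255,263),.056),("B top",(57,246),.056),("rear",(200,128),.04),("rim corner in",(300,128),.04),("v1 base",(189,221),.04),("v1 top",(178,249),.085),("A?",(5,260),.056)]: print(n,T(cast(c,u,z)[0]).round(1))
```

```text
C top [-15.7 107.1]
B top [-31.1 -50.2]
rear [-121.9   65.2]
rim corner in [-121.9  141.4]
v1 base [-45.8  52.3]
v1 top [-43.4  53.7]
A? [-18.7 -94.3]
```

Request:
jog_arm([
  {"x":0,"y":0,"z":45,"spin":0,"fingers":0.6},
  {"x":0,"y":0,"z":75,"spin":0,"fingers":0.6},
  {"x":0,"y":0,"z":87,"spin":0,"fingers":0.6},
  {"x":0,"y":0,"z":87,"spin":0,"fingers":0.6},
  {"x":-12,"y":0,"z":87,"spin":0,"fingers":0.6},
  {"x":-24,"y":0,"z":87,"spin":0,"fingers":0.6},
  {"x":-36,"y":0,"z":87,"spin":0,"fingers":0.6},
  {"x":-48,"y":0,"z":87,"spin":0,"fingers":0.6},
])

```text
clock: 3.4
eef_pos: [0.5534, 0.1417, 0.0446]
tool_rot: [0.205, 0.979, 0.0, 0.0]
ft_force: [0.0, 0.6, 0.5]
grip_width: 0.0174
grasp_force: 0.1
```

Run:
```python
from st import *
st()
```

```text
t 3.4 tray [-24.1 104.9] z 44.572540249748386 yaw err deg -0.02 w 0.017435285254149446 F [0.  0.6 0.5]
```

Request:
jog_arm([
  {"x":-14,"y":0,"z":0,"spin":0,"fingers":0.6},
  {"x":-28,"y":0,"z":0,"spin":0,"fingers":0.6},
  {"x":-42,"y":0,"z":0,"spin":0,"fingers":0.6},
  {"x":-56,"y":0,"z":0,"spin":0,"fingers":0.6},
  {"x":-70,"y":0,"z":0,"spin":0,"fingers":0.6},
  {"x":-84,"y":0,"z":0,"spin":0,"fingers":0.6},
  {"x":-96,"y":0,"z":0,"spin":0,"fingers":0.6},
  {"x":-106,"y":0,"z":0,"spin":0,"fingers":0.6},
])

```text
clock: 4.4
eef_pos: [0.65, 0.0994, 0.0442]
tool_rot: [0.205, 0.979, 0.0, -0.0]
ft_force: [-1.4, 0.7, 0.2]
grip_width: 0.0169
grasp_force: 0.0
```

Request:
jog_arm([
  {"x":-8,"y":0,"z":0,"spin":0,"fingers":0.6},
  {"x":-14,"y":0,"z":0,"spin":0,"fingers":0.6},
  {"x":-14,"y":0,"z":0,"spin":0,"fingers":0.6},
  {"x":-14,"y":0,"z":0,"spin":0,"fingers":0.6},
  {"x":6,"y":0,"z":0,"spin":0,"fingers":0.6},
  {"x":6,"y":0,"z":-50,"spin":0,"fingers":0.6},
  {"x":6,"y":0,"z":-100,"spin":0,"fingers":0.6},
  {"x":6,"y":0,"z":-100,"spin":0,"fingers":0.6},
])

```text
clock: 5.4
eef_pos: [0.6469, 0.103, 0.1505]
tool_rot: [0.205, 0.979, 0.002, 0.005]
ft_force: [0.4, 0.5, -0.3]
grip_width: 0.0171
grasp_force: 0.0
```

Run:
```python
from st import *
st()
c=camera("scene"); im=c["pixels"]; np.save("scene1.npy",c,allow_pickle=True)
a=cv2.resize(im[140:270,180:330,::-1],None,fx=4,fy=4,interpolation=cv2.INTER_CUBIC)
c=camera("side");im=c["pixels"]
b=cv2.resize(im[150:240,195:320,::-1],None,fx=4,fy=4,interpolation=cv2.INTER_CUBIC)
cv2.imwrite("pics/s1.png",cv2.resize(np.hstack([a,cv2.copyMakeBorder(b,0,a.shape[0]-b.shape[0],0,0,cv2.BORDER_CONSTANT)]),None,fx=.72,fy=.72))
```

```text
t 5.4 tray [ 77.2 106.9] z 150.45877893934878 yaw err deg 0.03 w 0.01709932837721101 F [ 0.4  0.5 -0.3]
```

View pics/s1.png

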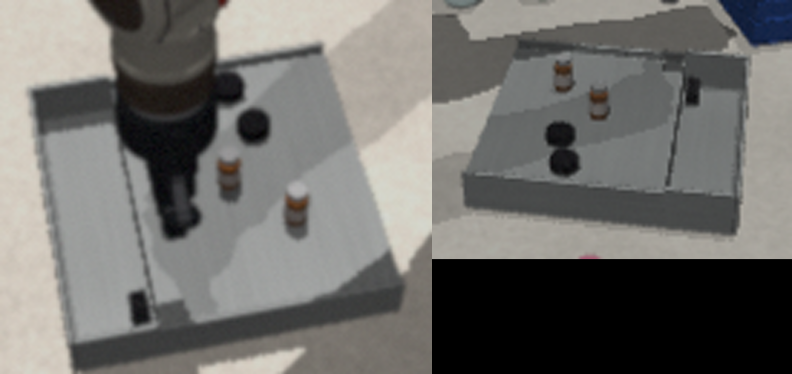

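Cap C is in the trough, standing on edge (scene crop ~(139,307)), and both vials are standing. Next is cap B.

Request:
jog_arm([
  {"x":40,"y":-40,"z":0,"spin":0,"fingers":0.6},
  {"x":80,"y":-80,"z":0,"spin":0,"fingers":0.6},
  {"x":120,"y":-120,"z":0,"spin":0,"fingers":0.6},
  {"x":165,"y":-164,"z":0,"spin":0,"fingers":0.6},
  {"x":165,"y":-164,"z":0,"spin":0,"fingers":0.6},
  {"x":165,"y":-164,"z":0,"spin":0,"fingers":0.6},
])

```text
clock: 6.25
eef_pos: [0.4267, 0.0181, 0.1438]
tool_rot: [0.205, 0.979, 0.0, -0.0]
ft_force: [-0.3, 0.3, 0.6]
grip_width: 0.0168
grasp_force: 0.0
```

Run:
```python
from st import *
st()
c=camera("wrist"); np.save("wrist2.npy",c,allow_pickle=True)
cv2.imwrite("pics/w2.png",c["pixels"][...,::-1])
```

```text
t 6.25 tray [-90.4 -59.2] z 143.84144040942442 yaw err deg -0.01 w 0.01678208753064202 F [-0.3  0.3  0.6]
```

View pics/w2.png

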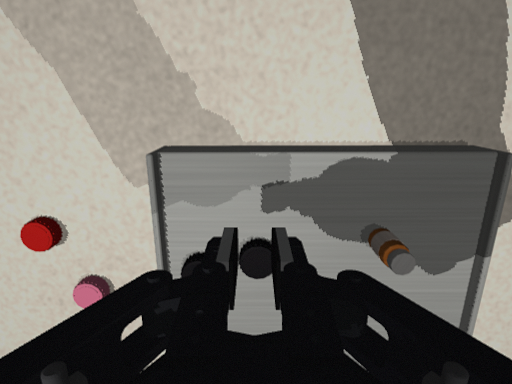

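Run:
```python
from st import *
c=np.load("wrist2.npy",allow_pickle=True).item()
for n,u,z in[("B top",(257,258),.056),("A left/top edge",(185,262),.056),("v1 base",(372,233),.04),("inner rims corner",(164,152),.04),("",(497,153),.04)]: print(n,T(cast(c,u,z)[0]).round(1))
```

```text
B top [-32.3 -56.2]
A left/top edge [ -28.5 -117.3]
v1 base [-47.9  45.2]
inner rims corner [-119.8 -132. ]
 [-118.8  139.5]
```

Request:
jog_arm([
  {"x":0,"y":2,"z":50,"spin":0,"fingers":0.6},
  {"x":0,"y":2,"z":85,"spin":0,"fingers":0.6},
  {"x":0,"y":2,"z":99,"spin":0,"fingers":0.6},
  {"x":0,"y":2,"z":99,"spin":0,"fingers":0.6},
  {"x":-15,"y":2,"z":99,"spin":0,"fingers":0.6},
  {"x":-28,"y":2,"z":99,"spin":0,"fingers":0.6},
  {"x":-40,"y":2,"z":99,"spin":0,"fingers":0.6},
  {"x":-52,"y":2,"z":99,"spin":0,"fingers":0.6},
])

```text
clock: 7.3
eef_pos: [0.4765, -0.0014, 0.0457]
tool_rot: [0.205, 0.979, 0.0, 0.0]
ft_force: [-0.6, 0.1, 0.7]
grip_width: 0.0171
grasp_force: 0.1
```

Run:
```python
from st import *
st()
```

```text
t 7.3 tray [-37.  -57.1] z 45.693019926230924 yaw err deg -0.02 w 0.01707362134170922 F [-0.6  0.1  0.7]
```

Request:
jog_arm([
  {"x":-14,"y":0,"z":0,"spin":0,"fingers":0.6},
  {"x":-28,"y":0,"z":0,"spin":0,"fingers":0.6},
  {"x":-42,"y":0,"z":0,"spin":0,"fingers":0.6},
  {"x":-56,"y":0,"z":0,"spin":0,"fingers":0.6},
  {"x":-70,"y":0,"z":0,"spin":0,"fingers":0.6},
  {"x":-84,"y":0,"z":0,"spin":0,"fingers":0.6},
  {"x":-98,"y":0,"z":0,"spin":0,"fingers":0.6},
  {"x":-112,"y":0,"z":0,"spin":0,"fingers":0.6},
])

```text
clock: 8.3
eef_pos: [0.5786, -0.0462, 0.0452]
tool_rot: [0.205, 0.979, -0.0, -0.0]
ft_force: [0.0, 0.7, 1.0]
grip_width: 0.0169
grasp_force: 0.1
```

Request:
jog_arm([
  {"x":-10,"y":0,"z":0,"spin":0,"fingers":0.6},
  {"x":-20,"y":0,"z":0,"spin":0,"fingers":0.6},
  {"x":-20,"y":0,"z":0,"spin":0,"fingers":0.6},
  {"x":-20,"y":0,"z":0,"spin":0,"fingers":0.6},
  {"x":5,"y":0,"z":0,"spin":0,"fingers":0.6},
  {"x":5,"y":0,"z":-50,"spin":0,"fingers":0.6},
  {"x":5,"y":0,"z":-100,"spin":0,"fingers":0.6},
  {"x":5,"y":0,"z":-100,"spin":0,"fingers":0.6},
])

```text
clock: 9.3
eef_pos: [0.5762, -0.0438, 0.1505]
tool_rot: [0.205, 0.979, 0.001, 0.005]
ft_force: [0.2, 1.1, -0.4]
grip_width: 0.0172
grasp_force: 0.0
```

Run:
```python
from st import *
st()
```

```text
t 9.3 tray [ 71.3 -55.9] z 150.52531545204792 yaw err deg 0.03 w 0.01719136321633037 F [ 0.2  1.1 -0.4]
```

Request:
jog_arm([
  {"x":45,"y":-16,"z":0,"spin":0,"fingers":0.6},
  {"x":90,"y":-32,"z":0,"spin":0,"fingers":0.6},
  {"x":146,"y":-51,"z":0,"spin":0,"fingers":0.6},
  {"x":146,"y":-51,"z":0,"spin":0,"fingers":0.6},
  {"x":146,"y":-51,"z":0,"spin":0,"fingers":0.6},
])

```text
clock: 9.93
eef_pos: [0.4193, -0.0319, 0.1453]
tool_rot: [0.205, 0.979, 0.0, 0.001]
ft_force: [0.4, 1.4, 0.9]
grip_width: 0.0169
grasp_force: 0.0
```

Run:
```python
from st import *
st()
c=camera("wrist"); w=c["pixels"][...,::-1]; np.save("wrist3.npy",c,allow_pickle=True)
s=camera("side")["pixels"][150:240,195:320,::-1]
s=cv2.resize(s,(280,202),interpolation=cv2.INTER_CUBIC)
o=np.zeros((384,792,3),np.uint8);o[:,:512]=w;o[:202,512:]=s
cv2.imwrite("pics/w3.png",o)
```

```text
t 9.925 tray [ -77.2 -108. ] z 145.34029120709747 yaw err deg 0.01 w 0.016878721751104254 F [0.4 1.4 0.9]
```

View pics/w3.png

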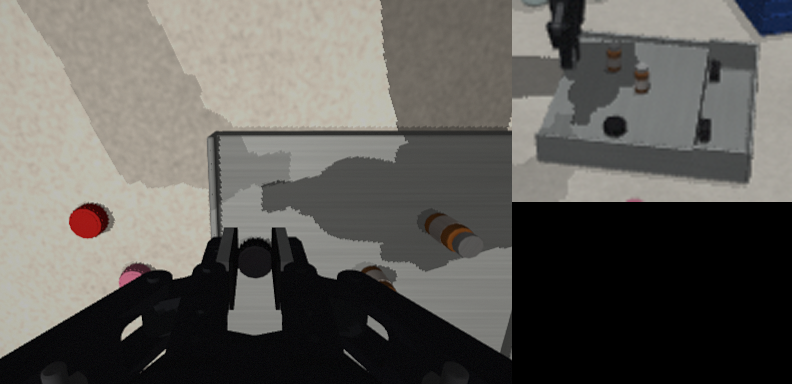

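Run:
```python
from st import *
c=np.load("wrist3.npy",allow_pickle=True).item()
for n,u,z in[("A top",(256,258),.056),("rim base",(219,180),.04),("rim base low",(220,215),.04),("rim top outer",(209,180),.05)]: print(n,T(cast(c,u,z)[0]).round(1))
for p in [(x,y,.04) for x in(-.1,-.06) for y in(-.14,)]:
    cc,s=np.cos(P[2]),np.sin(P[2]); w=P[:2]+np.array([[cc,-s],[s,cc]])@p[:2]; print(p,proj(c,[*w,.04]))
```

```text
A top [ -18.  -105.8]
rim base [ -82.4 -136.9]
rim base low [ -50.9 -137.1]
rim top outer [ -85.  -143.8]
(-0.1, -0.14, 0.04) [[214.58390036 159.34156807]]
(-0.06, -0.14, 0.04) [[216.29307545 205.14086688]]
```

Request:
jog_arm([
  {"x":0,"y":2,"z":50,"spin":0,"fingers":0.6},
  {"x":0,"y":2,"z":85,"spin":0,"fingers":0.6},
  {"x":0,"y":2,"z":100,"spin":0,"fingers":0.6},
  {"x":0,"y":2,"z":100,"spin":0,"fingers":0.6},
  {"x":-15,"y":2,"z":100,"spin":0,"fingers":0.6},
  {"x":-28,"y":2,"z":100,"spin":0,"fingers":0.6},
  {"x":-40,"y":2,"z":100,"spin":0,"fingers":0.6},
  {"x":-52,"y":2,"z":100,"spin":0,"fingers":0.6},
])

```text
clock: 11.02
eef_pos: [0.4688, -0.0515, 0.0457]
tool_rot: [0.205, 0.979, 0.0, 0.0]
ft_force: [-0.3, -0.4, 0.7]
grip_width: 0.017
grasp_force: 0.1
```

Run:
```python
from st import *
st()
```

```text
t 11.025 tray [ -24.  -106.1] z 45.67439871983636 yaw err deg -0.01 w 0.016973327278209206 F [-0.3 -0.4  0.7]
```

Request:
jog_arm([
  {"x":-14,"y":0,"z":0,"spin":0,"fingers":0.6},
  {"x":-28,"y":0,"z":0,"spin":0,"fingers":0.6},
  {"x":-42,"y":0,"z":0,"spin":0,"fingers":0.6},
  {"x":-56,"y":0,"z":0,"spin":0,"fingers":0.6},
  {"x":-70,"y":0,"z":0,"spin":0,"fingers":0.6},
  {"x":-84,"y":0,"z":0,"spin":0,"fingers":0.6},
  {"x":-97,"y":0,"z":0,"spin":0,"fingers":0.6},
  {"x":-107,"y":0,"z":0,"spin":0,"fingers":0.6},
])

```text
clock: 12.02
eef_pos: [0.5663, -0.0943, 0.0452]
tool_rot: [0.205, 0.979, 0.0, 0.0]
ft_force: [-0.3, 0.4, 0.2]
grip_width: 0.0169
grasp_force: 0.0
```

Request:
jog_arm([
  {"x":-10,"y":0,"z":0,"spin":0,"fingers":0.6},
  {"x":-14,"y":0,"z":0,"spin":0,"fingers":0.6},
  {"x":-14,"y":0,"z":0,"spin":0,"fingers":0.6},
  {"x":-14,"y":0,"z":0,"spin":0,"fingers":0.6},
  {"x":5,"y":0,"z":0,"spin":0,"fingers":0.6},
  {"x":5,"y":0,"z":-50,"spin":0,"fingers":0.6},
  {"x":5,"y":0,"z":-100,"spin":0,"fingers":0.6},
  {"x":5,"y":0,"z":-150,"spin":0,"fingers":0.6},
])

```text
clock: 13.02
eef_pos: [0.5603, -0.0917, 0.1969]
tool_rot: [0.205, 0.979, -0.0, -0.0]
ft_force: [1.2, -0.1, -0.4]
grip_width: 0.0173
grasp_force: 0.0
```

Request:
jog_arm([
  {"x":50,"y":0,"z":0,"spin":0,"fingers":0.6},
  {"x":100,"y":0,"z":0,"spin":0,"fingers":0.6},
  {"x":150,"y":0,"z":0,"spin":0,"fingers":0.6},
  {"x":200,"y":0,"z":0,"spin":0,"fingers":0.6},
  {"x":200,"y":0,"z":0,"spin":0,"fingers":0.6},
  {"x":200,"y":0,"z":0,"spin":0,"fingers":0.6},
])

```text
clock: 13.78
eef_pos: [0.3784, -0.0117, 0.1959]
tool_rot: [0.205, 0.979, 0.0, 0.001]
ft_force: [0.7, -0.1, -1.1]
grip_width: 0.0171
grasp_force: 0.0
```

Run:
```python
from st import *
st()
a=camera("scene"); b=camera("side")
A=cv2.resize(a["pixels"][140:270,180:330,::-1],None,fx=2.8,fy=2.8,interpolation=cv2.INTER_CUBIC)
B=cv2.resize(b["pixels"][150:240,195:320,::-1],None,fx=2.8,fy=2.8,interpolation=cv2.INTER_CUBIC)
cv2.imwrite("pics/f.png",np.hstack([A,cv2.copyMakeBorder(B,0,A.shape[0]-B.shape[0],0,0,cv2.BORDER_CONSTANT)]))
for n,c,(x0,y0,x1,y1) in(("scene",a,(195,170,240,262)),("side",b,(270,165,305,222))):
    m=np.zeros((384,512),np.uint8); m[y0:y1,x0:x1]=(c["pixels"].max(2)<42)[y0:y1,x0:x1]
    k,l,s,ce=cv2.connectedComponentsWithStats(m)
    for i in range(1,k):
        if s[i,4]>12: print(n,s[i],[T(cast(c,ce[i],z)[0]).round(1) for z in(.012,.02)])
```

```text
t 13.775 tray [-122.7 -105.8] z 195.89653138231745 yaw err deg 0.03 w 0.017138887786233205 F [ 0.7 -0.1 -1.1]
scene [213 178   7  12  57] [array([ 111.1, -112.9]), array([ 111.4, -106.7])]
scene [217 192   6  12  56] [array([109. , -61.5]), array([109.4, -55.6])]
scene [226 242   6  10  45] [array([112.5,  99.8]), array([112.8, 104.4])]
side [283 177   5   9  29] [array([110. , 112.7]), array([110.5, 100.4])]
side [278 203   5  11  49] [array([106.8, -52. ]), array([107.3, -62.5])]
```

View pics/f.png

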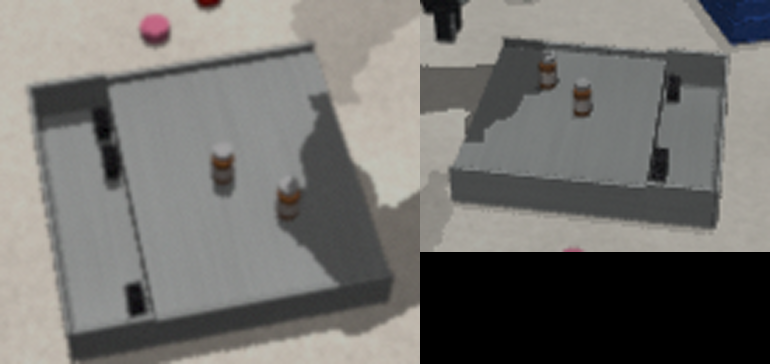

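All three caps stand on edge in the trough, at tray x of about 108–112 mm and y of about -107, -57 and 104 mm. Both vials are upright in place and the arm is clear, so I'm handing in.

```bash
python3 -c "
from h import *
print(bot.job_done())"
```

```text
the job is handed in; nothing more can be done
None
```

I swept all three caps into the trough, where they stood on edge in the last pictures; both vials were left standing in place, and the job is handed in (no verdict came back).

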